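Move the painting tools to the wooden rest in reverse order

ROBOT

A 7-joint arm with a two-finger parallel gripper is mounted at the origin on a cart in front of the work surface, level with it; the furniture and walls round the work are solid. World frame = base frame: x ahead of the robot, y to its left, z up, the work surface at z = 0. Lengths are in m, angles in rad, forces in N, time in s.
With the tool pointing down it reaches from about 0.4 to 0.85 m from the base axis. Payload 4.4 kg.
Tool frame: the origin (TCP) lies on the centre line of the jaws, within the pads' length; the fingertips stand 25 mm ahead of it and the grasp point (between the pads) lies 6 mm ahead of it; z points along the fingers, y is the line along which they close (so a half turn about z gives the same grasp; the last joint's range is limited). The gripper opens to 94 mm and grips with 3 to 60 N. Pads are 16 mm wide; open, the fingers measure 119 mm over their backs; the gripper's body (75 mm by 177 mm) begins 78 mm behind the grasp point.
Start: joints at [1.044, 0.628, 0.038, 1.517, -0.027, 0.996, -0.02], TCP at [0.289, -0.582, 0.23] pointing down, gripper open.
Joint ranges: [-3.06, 3.06], [-0.37, 2.12], [-1.25, 1.32], [0.18, 2.47], [-1.1, 4.24], [0.23, 1.98], [-2.94, 2.94]. Speed limits (rad/s): [2.57, 2.57, 3.14, 3.14, 3.14, 3.14, 3.14].

INTERFACE

Orientations are given as a unit quaternion [w, x, y, z].
In Python, from plant import * gives the robot as it stands.
- The arm moves only by the tool arm_command, never from a script. Its argument "plan" is a list of rows, each a list of 3 entries, a list of its own where there are three numbers: the finger opening in cm, from 0 to 9.4, then the shift along the tool's x, y, z in cm, then the turn, a rotation vector about the tool's x, y, z in degrees. In form: [[fingers, [x, y, z], [rx, ry, rz]], ...]. A call has 1 to 12 rows; each row is the pose to reach, as a shift and turn from the pose commanded when the call began, along the tool's axes at that moment; what a row does not reach only later rows make up. A row lasts 1/8 s, in which the tool goes at most 62.5 mm and 10.7 degrees, less where a joint would pass 70% of its speed; a pose out of reach is approached as far as the arm can. A call with a gripper value outside its range is refused whole. The fingers move at their own pace and stop on an object; the grip force is fixed at half the most. Time passes only in rows, so rows that repeat a pose let the fingers close. It gives the time, the measured TCP pose, the force, the opening and the grip force at its end, in the units of the state.
- read_state(): the state, without advancing time (a new reading comes with each control period).
- read_camera(name): name is "side" or "top" or "wrist"; returns the picture (480x640x3 uint8, blue, green, red); there is no depth.
- camera_params(name): a dict with "K" (3x3 intrinsics, pixels), "view" (4x4, takes a point from world to camera coordinates). Camera axes: x right, y up, looking along -z (the intrinsics and any distortion apply to the point x, -y, -z); pixel columns grow to the right and rows downward; lengths in m; the calibration is good to about 2 mm. A picture is of the moment at which its call begins: read the wrist's pose just before it. camera_params takes no time and is no camera call; for the wrist camera it gives the pose at the moment of the call.
- hand_in(): hands the job in; it is judged then, once.
The state is a dict: "time_s": time; "joint_pos": joint angles; "qd": joint speeds; "joint_torque": joint torques, N m; "tcp_pos": TCP position; "tool_rot": TCP orientation; "wrist_force": force on the tool from outside, world axes, zero at the start; "torque": the same for the moment, N m; "width": opening from 0.0 (shut) to 1.0 (fully open); "grip_force": force on a finger pad.
Only numpy, scipy, OpenCV 4.12 (cv2) and the standard library are available. Lean on these libraries where they do the work, as an engineer would, in place of code of your own. Each camera call takes 0.05 s, during which the arm holds its last target. There are 200 camera calls.

TASK

The next painter works from the other side: move the four tools from the grey cradles to the empty wooden rest, in reverse order, so that the tool lying leftmost in the cradles ends rightmost on the wooden rest, the second from the left ends second from the right, and so on. Lay each one flat and squarely across both wooden bars, midway between its dowels and with the middle of its length over the middle of the rest, and let go of it.

Things in the scene. Friction and masses are not known exactly. Their poses are not given: they have to be found in the camera images.
- tube: White paint tube without coloured band, black cap, 144 mm long, 34 mm wide, 25 mm high, rigid; pinch its body across the width. At the start it lies across cradle_1, cap end (its -y) away from the robot. Origin: middle of its length and width, at its underside; y along its length, z up.
- marker: White paint marker with a dark cap, 129 mm long, 13 mm thick; does not roll. At the start it lies across cradle_2, cap end (its -y) away from the robot. Origin: middle of its length and width, at its underside; y along its length, z up.
- brush: Bristle brush, 225 mm long: dark handle 20 mm wide, 19 mm high from the +y end to 16 mm past the origin; the rest is the head, 38 mm wide, 20 mm high. Grip the handle 10 mm to the +y side of the origin. At the start it lies across cradle_3, bristle end (its -y) away from the robot. Origin: middle of its length and width, at its underside; y along its length, z up.
- stick: Plain wooden stirring stick, 260 mm long, 9 mm wide, 8 mm high. At the start it lies across cradle_4, one end (its -y) away from the robot. Origin: middle of its length and width, at its underside; y along its length, z up.
- cradle_1: Grey plastic cradle fixed on the clip rail, that holds the paint tube at the start. All four are alike: two cross pieces 8 mm thick, 28 mm before and behind the origin, bearing edges 57 mm long at 36 mm above the table, ears 6 mm higher at their ends; between them (48 mm clear) fingers can reach down to 11 mm above the table. Origin: under its centre, at table level; x, y as the rail's.
- cradle_2: Grey plastic cradle fixed on the clip rail, that holds the marker at the start. All four are alike: two cross pieces 8 mm thick, 28 mm before and behind the origin, bearing edges 57 mm long at 36 mm above the table, ears 6 mm higher at their ends; between them (48 mm clear) fingers can reach down to 11 mm above the table. Origin: under its centre, at table level; x, y as the rail's.
- cradle_3: Grey plastic cradle fixed on the clip rail, that holds the brush at the start. All four are alike: two cross pieces 8 mm thick, 28 mm before and behind the origin, bearing edges 57 mm long at 36 mm above the table, ears 6 mm higher at their ends; between them (48 mm clear) fingers can reach down to 11 mm above the table. Origin: under its centre, at table level; x, y as the rail's.
- cradle_4: Grey plastic cradle fixed on the clip rail, that holds the stick at the start. All four are alike: two cross pieces 8 mm thick, 28 mm before and behind the origin, bearing edges 57 mm long at 36 mm above the table, ears 6 mm higher at their ends; between them (48 mm clear) fingers can reach down to 11 mm above the table. Origin: under its centre, at table level; x, y as the rail's.
- clip_rail: The old rest: flat aluminium rail 350 mm long (along its y) on rubber feet, carrying the four grey cradles at y = -120, -40, +40 and +120 mm. Fixed. Origin: table level under its middle; +y is its left end as seen from the robot, +x away from the robot, turned at most 0.3 rad.
- dowel_rest: The new, empty rest: two pale wooden bars 350 mm long (along y), 10 mm thick, 28 mm before and behind the origin, tops 36 mm above the table. Pairs of dowels 14 mm high at y = 0, +-80, +-160 mm part four places, middles at y = +-40, +-120 mm; open between the bars (46 mm). Fixed. Origin: table level, middle; +y left as seen from the robot, +x away from it, turned at most 0.3 rad.
Not all that is in view belongs to the job. What is shaped like the marker but blue, green or orange is not meant.

How it is judged:
By the outcome, as a careful person would: the job done as asked, in the order asked, and still so for the second after the job is handed in, with the robot touching nothing.
It also fails if it takes over 118 s, if anything falls off the work surface, if the arm or the gripper's body presses on something with over 40 N, if the wrist force passes 120 N, or if a joint passes its speed limit or range.

## Working session

There is one attempt and no reset: what is moved stays moved. The work goes in short steps, Python scripts to look and compute and a tool call to move; the robot and the scene stay as the last step left them, time stands still between calls to the robot, and variables do not carry over. Pictures are saved under pics/ and viewed, at most 14 in all, crops included, and the job is handed in when it is done.

Besides the shell and the picture viewer there is one more tool, called after "Request:" as name([rows], argument=value, ...), one row to a line, values as JSON. arm_command: Moves the arm, as the interface text tells. Its arguments: {"type":"object","properties":{"plan":{"type":"array","items":{"type":"array"}}},"required":["plan"]}

```bash
mkdir -p pics; ls
python3 - <<'E'
from plant import *
import cv2,numpy as np
s=read_state();print({k:np.round(v,3).tolist() for k,v in s.items()})
for n in("top","side"):
    cv2.imwrite(f"pics/{n}0.png",read_camera(n));p=camera_params(n);print(n,{k:np.round(v,4).tolist() if not isinstance(v,str) else v for k,v in p.items()})
E
```

```text
pics
{'time_s': 0.0, 'joint_pos': [1.044, 0.629, 0.038, 1.518, -0.027, 0.996, -0.02], 'qd': [-0.0, 0.001, -0.002, 0.0, 0.0, 0.002, 0.002], 'joint_torque': [0.0, -54.974, 1.144, -18.664, -0.052, 0.024, 0.0], 'tcp_pos': [0.289, -0.582, 0.23], 'tool_rot': [-0.001, 0.974, 0.228, -0.0], 'wrist_force': [0.624, 0.403, 0.218], 'torque': [-0.046, -0.04, 0.05], 'grip_force': 0.0, 'width': 0.997}
top {'K': [[465.3825, 0.0, 324.9998], [0.0, 465.3825, 248.879], [0.0, 0.0, 1.0]], 'view': [[0.0164, -0.9998, -0.0137, -0.0316], [0.9805, 0.0134, 0.1959, -0.5392], [-0.1956, -0.0166, 0.9805, -1.0613], [0.0, 0.0, 0.0, 1.0]]}
side {'K': [[618.0111, 0.0, 314.852], [0.0, 618.0111, 250.0795], [0.0, 0.0, 1.0]], 'view': [[0.195, 0.9808, 0.0015, -0.0474], [-0.6112, 0.1203, 0.7823, 0.2877], [0.7671, -0.1534, 0.6229, -2.0443], [0.0, 0.0, 0.0, 1.0]]}
```

View pics/top0.png

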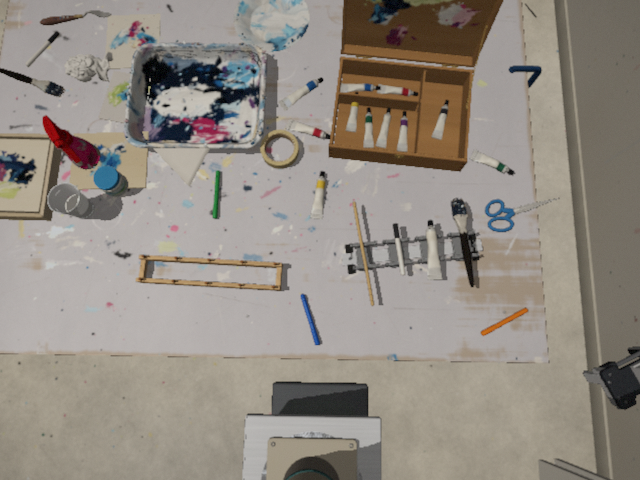

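View pics/side0.png

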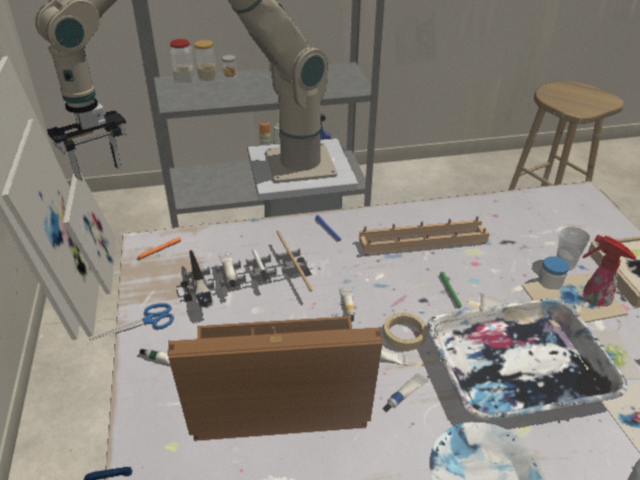

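The top view (640x480) shows the rail with, left to right, a stick (363,255), the white marker (400,250), the white tube (433,250) and the brush (464,240). The wooden rest lies at (210,272). 

Possible mix-ups:
- **Marker:** blue (311,318), green (217,195) and orange (505,321).
- **Tube:** the banded tubes at (318,195), (494,163) and (310,130), plus those in the box.
- **Brush:** one at the far left (35,80).

I choose the four on the rail. The side view agrees; the leaning canvases there stand on the robot's right.

```bash
cat > h.py <<'E'
from plant import *
import cv2,numpy as np
def cast(P,uv,z):
    K=np.array(P["K"]);V=np.array(P["view"]);R=V[:3,:3];c=-R.T@V[:3,3]
    uv=np.atleast_2d(np.float64(uv));d=(np.linalg.inv(K)@np.c_[uv,np.ones(len(uv))].T).T*[1,-1,-1]
    d=d@R;return (c+d*((z-c[2])/d[:,2])[:,None])
def proj(P,X):
    V=np.array(P["view"]);X=np.atleast_2d(X);p=(X@V[:3,:3].T+V[:3,3])*[1,-1,-1];q=p@np.array(P["K"]).T;return q[:,:2]/q[:,2:]
def tool():
    from scipy.spatial.transform import Rotation as Ro
    s=read_state();q=s["tool_rot"];return np.array(s["tcp_pos"]),Ro.from_quat([q[1],q[2],q[3],q[0]]).as_matrix(),s
E
python3 - <<'E'
from h import *
P=camera_params("top")
for n,uv,z in [("stick",[[352,202],[372,304]],.044),("marker",[[396,224],[403,273]],.048),("tube",[[431,221],[435,277]],.055),("brush",[[458,199],[472,285]],.05),("rest corners",[[140,257],[283,263],[138,285],[282,289]],.036),("rail ends",[[350,258],[480,247]],.03),("box",[[332,160],[466,168]],.05),("scis",[[500,230]],0),("jar",[[70,200]],.05)]:
    print(n,np.round(cast(P,uv,z),3).tolist())
t,R,s=tool();print(t,R.round(3).tolist());W=camera_params("wrist");V=np.array(W["view"]);c=-V[:3,:3].T@V[:3,3]
print("cam in tool",(R.T@(c-t)).round(3),(V[:3,:3]@R).round(3).tolist(),np.round(W["K"],1).tolist())
E
```

```text
stick [[0.66, -0.088, 0.044], [0.411, -0.136, 0.044]]
marker [[0.605, -0.195, 0.048], [0.485, -0.21, 0.048]]
tube [[0.611, -0.278, 0.055], [0.475, -0.284, 0.055]]
brush [[0.669, -0.346, 0.05], [0.458, -0.371, 0.05]]
rest corners [[0.517, 0.427, 0.036], [0.507, 0.078, 0.036], [0.448, 0.426, 0.036], [0.444, 0.078, 0.036]]
rail ends [[0.522, -0.084, 0.03], [0.554, -0.401, 0.03]]
box [[0.767, -0.037, 0.05], [0.749, -0.369, 0.05]]
scis [[0.605, -0.462, 0.0]]
jar [[0.655, 0.609, 0.05]]
[ 0.28881534 -0.58170833  0.22966053] [[0.896, 0.445, -0.001], [0.445, -0.896, 0.001], [-0.0, -0.002, -1.0]]
cam in tool [ 0.078 -0.    -0.155] [[-0.001, 1.0, -0.0], [0.963, 0.001, 0.269], [0.269, 0.0, -0.963]] [[394.6, 0.0, 324.7], [0.0, 394.6, 240.3], [0.0, 0.0, 1.0]]
```

Request:
arm_command([
  [9.4, [6, -3.4, -3], [0, 0, 5]],
  [9.4, [12, -6.8, -6], [0, 0, 10]],
  [9.4, [17.5, -10, -6], [0, 0, 15]],
  [9.4, [23, -13, -6], [0, 0, 20]],
  [9.4, [28.5, -16, -6], [0, 0, 20]],
  [9.4, [34, -19, -6], [0, 0, 20]],
  [9.4, [37.3, -20.8, -6], [0, 0, 20]],
  [9.4, [37.3, -20.8, -6], [0, 0, 20]],
  [9.4, [37.3, -20.8, -6], [0, 0, 20]],
])

```text
time_s: 1.23
tcp_pos: [0.5301, -0.2305, 0.2901]
tool_rot: [0.0, 0.998, 0.056, -0.001]
wrist_force: [-0.3, -0.1, 0.2]
width: 1.001
grip_force: 0.0
```

Run:
```python
from h import *
t,R,s=tool();print(t,R.round(3).tolist(),s["qd"],s["time_s"])
import pickle
W=camera_params("wrist");im=read_camera("wrist");pickle.dump((W,im),open("w1.pkl","wb"));cv2.imwrite("pics/w1.png",im)
```

```text
[ 0.53009629 -0.23049134  0.29011225] [[0.994, 0.112, -0.001], [0.112, -0.994, -0.001], [-0.001, 0.0, -1.0]] [ 3.18784129e-02 -6.48150843e-03  2.14380732e-02  2.77877949e-03
  1.56245998e-03 -6.70914193e-04  5.83771865e-05] 1.225
```

View pics/w1.png

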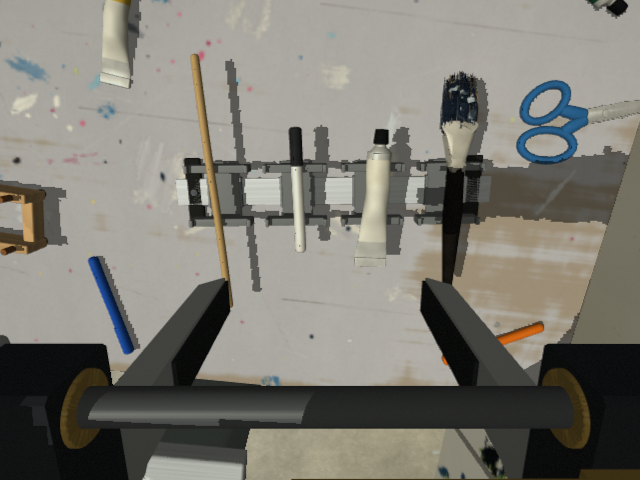

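The wrist crop confirms the choice: plain stick (195,57)-(230,303), white marker with dark cap (295,128)-(301,250), unbanded white tube with black cap (381,130)-(370,264), brush with its bristle tip at (460,72) and handle edges at (455,170) and (447,280). The decoys lie off the rail.

```bash
python3 - <<'E'
from h import *
import pickle
W,im=pickle.load(open("w1.pkl","rb"))
T=camera_params("top")
def rep(n,uv,z,P=W):
    X=cast(P,uv,z);d=X[0]-X[1];print(n,"mid",X.mean(0).round(4),"len",np.linalg.norm(d).round(4),"yaw",np.degrees(np.arctan2(d[1],d[0])).round(2),"ends",X[:,:2].round(4).tolist())
rep("stick",[[195,57],[230,303]],.042)
rep("marker",[[295,128],[301,250]],.043)
rep("tube",[[381,130],[370,264]],.05)
rep("brush",[[461,72],[447,282]],.048)
rep("rail left/right",[[188,193],[482,188]],.036)
# row-profile refinement: edges across width at the grasp rows
hsv=cv2.cvtColor(im,cv2.COLOR_BGR2HSV)
for n,r0,c0,c1 in [("stick",190,190,240),("marker",190,280,330),("tube",190,345,410),("brush",190,430,500)]:
    for r in (r0-6,r0+6): print(n,r,c0,im[r,c0:c1].max(1).tolist())
E
python3 - <<'E'
import cv2
im=cv2.imread("pics/w1.png");cv2.imwrite("pics/w1c.png",cv2.resize(im[40:320,170:500],(792,600)[0:2] and None,fx=2.4,fy=2.1,interpolation=cv2.INTER_CUBIC))
E
```

```text
stick mid [ 0.5361 -0.1156  0.042 ] len 0.2515 yaw 10.13 ends [[0.6599, -0.0935], [0.4123, -0.1378]]
marker mid [ 0.5445 -0.2015  0.043 ] len 0.1251 yaw 8.11 ends [[0.6064, -0.1927], [0.4826, -0.2103]]
tube mid [ 0.5456 -0.2801  0.05  ] len 0.1367 yaw 3.68 ends [[0.6138, -0.2757], [0.4774, -0.2845]]
brush mid [ 0.5697 -0.3563  0.048 ] len 0.2099 yaw 7.58 ends [[0.6737, -0.3425], [0.4656, -0.3702]]
rail left/right mid [ 0.5487 -0.2389  0.036 ] len 0.3058 yaw 97.32 ends [[0.5292, -0.0873], [0.5682, -0.3906]]
stick 184 190 [30, 28, 29, 28, 29, 36, 37, 31, 34, 63, 186, 207, 207, 207, 207, 207, 177, 145, 145, 179, 191, 179, 158, 134, 110, 81, 84, 111, 119, 119, 119, 118, 118, 119, 118, 117, 118, 117, 116, 116, 115, 84, 70, 58, 55, 55, 56, 56, 52, 54]
stick 196 190 [32, 29, 31, 33, 29, 29, 50, 54, 53, 36, 29, 184, 208, 208, 209, 207, 207, 207, 154, 108, 155, 184, 188, 175, 155, 131, 105, 78, 93, 113, 117, 118, 117, 116, 115, 116, 115, 116, 115, 114, 115, 114, 115, 114, 74, 54, 54, 55, 56, 52]
marker 184 280 [147, 107, 106, 112, 112, 112, 111, 112, 111, 112, 109, 110, 180, 212, 223, 227, 22
[... 922 characters left out ...]
, 158, 146, 135, 122, 108, 89, 91, 93, 93, 93, 93, 94, 93, 93, 93, 93, 93, 93, 93, 93, 94, 94, 94, 169, 187, 186, 186]
brush 184 430 [105, 105, 107, 106, 105, 106, 105, 105, 106, 105, 106, 105, 106, 105, 105, 60, 15, 10, 8, 9, 11, 10, 8, 10, 6, 9, 9, 8, 9, 9, 10, 10, 7, 44, 88, 97, 83, 61, 54, 43, 39, 26, 26, 26, 21, 33, 35, 53, 55, 86, 96, 96, 97, 98, 97, 97, 97, 97, 97, 97, 90, 82, 81, 80, 80, 81, 81, 80, 80, 80]
brush 196 430 [54, 55, 55, 55, 55, 54, 54, 54, 56, 55, 55, 55, 54, 46, 22, 5, 9, 8, 11, 8, 8, 9, 10, 7, 7, 10, 8, 10, 8, 8, 11, 7, 8, 83, 94, 79, 58, 39, 34, 29, 20, 46, 53, 52, 52, 51, 52, 67, 86, 94, 95, 95, 95, 94, 94, 94, 94, 95, 95, 84, 81, 81, 81, 81, 81, 81, 81, 81, 80, 80]
```

View pics/w1c.png

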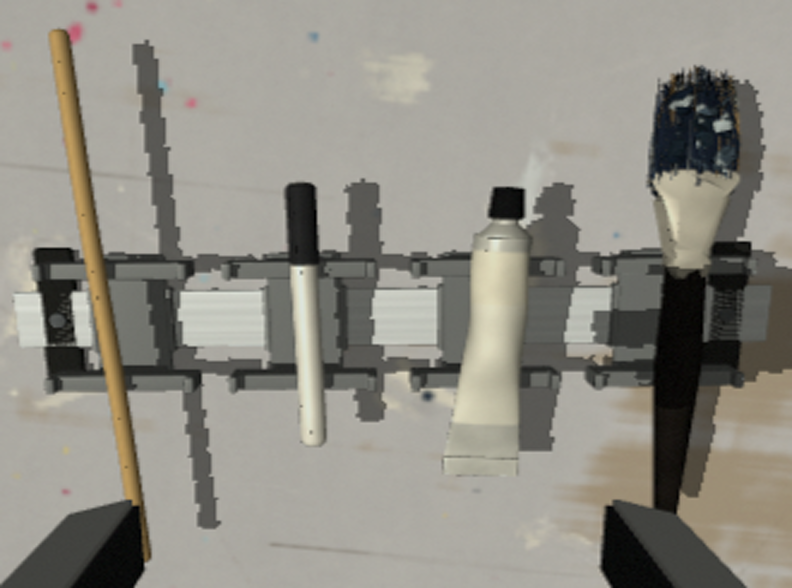

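The crop shows the true end pixels: stick (194,54)-(232,307), marker (295,127)-(300,252), tube (381,129)-(370,266). Next I look at the wooden rest from the same height.

Request:
arm_command([
  [9.4, [0, -6, 0], [0, 0, 2]],
  [9.4, [0, -12, 0], [0, 0, 4]],
  [9.4, [0, -18, 0], [0, 0, 7]],
  [9.4, [-0.5, -24, 0], [0, 0, 7]],
  [9.4, [-1, -30, 0], [0, 0, 7]],
  [9.4, [-1.5, -36, 0], [0, 0, 7]],
  [9.4, [-1.5, -42, 0], [0, 0, 7]],
  [9.4, [-1.5, -48, 0], [0, 0, 7]],
  [9.4, [-1.5, -48, 0], [0, 0, 7]],
  [9.4, [-1.5, -48, 0], [0, 0, 7]],
  [9.4, [-1.5, -48, 0], [0, 0, 7]],
])

```text
time_s: 2.65
tcp_pos: [0.4631, 0.2427, 0.2905]
tool_rot: [0.001, 1.0, -0.007, 0.0]
wrist_force: [-0.3, 0.3, -0.1]
width: 0.996
grip_force: 0.0
```

Run:
```python
from h import *
t,R,s=tool();print(t,R.round(3).tolist(),s["time_s"])
import pickle
W=camera_params("wrist");im=read_camera("wrist");pickle.dump((W,im),open("w2.pkl","wb"))
uv=proj(W,[[.48,.25,.036]])[0];print(uv)
y0=int(np.clip(uv[1]-110,0,230));cv2.imwrite("pics/w2.png",cv2.resize(im[y0:y0+220,100:540],None,fx=1.8,fy=1.8,interpolation=cv2.INTER_CUBIC));print(y0)
```

```text
[0.4630717  0.24267003 0.29052931] [[1.0, -0.015, 0.0], [-0.015, -1.0, -0.001], [0.0, 0.001, -1.0]] 2.65
[317.27794103 191.58404728]
81
```

View pics/w2.png

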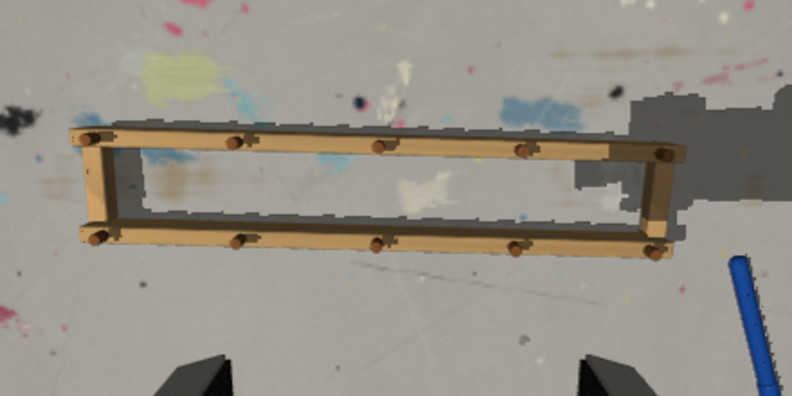

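The rest has dowels, in crop pixels, along the far bar (88,139)…(664,154) and along the near bar (96,238)…(654,253).

Run:
```python
from h import *
import pickle
def fit(X,M):
    mc=M.mean(0);xc=X.mean(0);H=(M-mc).T@(X-xc);th=np.arctan2(H[0,1]-H[1,0],H[0,0]+H[1,1]);R=np.array([[np.cos(th),-np.sin(th)],[np.sin(th),np.cos(th)]])
    s=np.trace(R@H)/((M-mc)**2).sum();o=xc-R@mc;print("origin",o.round(4),"yaw",np.degrees(th).round(2),"scale",s.round(4),"res mm",((X-(M@R.T+o))*1e3).round(1).tolist());return o,th
W,im=pickle.load(open("w2.pkl","rb"))
c=np.array([(88,139),(232,143),(377,147),(522,151),(664,154),(96,238),(236,243),(376,245),(514,249),(654,253)])/1.8+[100,81]
hsv=cv2.cvtColor(im,cv2.COLOR_BGR2HSV);b=im.astype(int)
mask=((b[...,2]<165)&(b[...,2]>70)&(b[...,2]-b[...,0]>45)&(hsv[...,0]<14)).astype(np.uint8)
p=[]
for u,v in c:
    u0,v0=int(u)-8,int(v)-8;m=mask[v0:v0+17,u0:u0+17];n,l,st,ce=cv2.connectedComponentsWithStats(m);
    i=1+np.argmax(st[1:,4]) if n>1 else 0;p.append(ce[i]+[u0,v0]);print(st[i].tolist(),np.round(ce[i]+[u0,v0]-[u,v],1))
M=np.array([(x,y) for x in(.028,-.028) for y in(.16,.08,0,-.08,-.16)])
for q in (c,np.array(p)): fit(cast(W,q,.047)[:,:2],M)
def rep(n,P,uv,z):
    X=cast(P,uv,z);d=X[0]-X[1];print(n,X.mean(0).round(4),np.linalg.norm(d).round(4),np.degrees(np.arctan2(d[1],d[0])).round(2))
W,im=pickle.load(open("w1.pkl","rb"))
rep("stick",W,[[194.2,54.3],[231.7,306.5]],.042)
rep("marker",W,[[295,127],[300.4,252.4]],.043)
rep("tube",W,[[381.3,128.6],[370.2,266.2]],.047)
rep("brush",W,[[461,68],[447.5,280]],.046)
# mid widths at rows
for n,u,v,z in[("stick",[200,206.5],184,.043),("marker",[292,303],190,.043),("tube",[365.5,388],190,.048),("brush",[445,463],190,.046)]:
    X=cast(W,[[a,v] for a in u],z);print(n,X.mean(0).round(4),np.linalg.norm(X[0]-X[1]).round(4))
```

```text
[5, 6, 6, 5, 13] [-2.  -0.5]
[6, 7, 6, 5, 12] [-0.3  0.2]
[7, 6, 5, 5, 13] [ 0.5 -0.7]
[5, 6, 7, 7, 20] [0.1 0. ]
[0, 0, 17, 17, 289] [-0.9 -0.6]
[5, 6, 5, 6, 16] [-1.5  0.9]
[5, 6, 6, 6, 19] [-0.7  0.5]
[7, 7, 5, 6, 17] [0.1 1.4]
[7, 7, 6, 6, 21] [0.7 1.1]
[4, 8, 8, 5, 19] [-0.4  1.3]
origin [0.4829 0.2581] yaw -2.41 scale 0.9972 res mm [[-0.1, -0.9], [-0.1, 0.0], [-0.2, 0.1], [-0.3, -0.1], [0.2, 1.1], [0.4, -0.3], [-0.4, -0.1], [0.5, -0.2], [0.2, 0.5], [-0.1, -0.2]]
origin [0.4825 0.2585] yaw -2.43 scale 1.0025 res mm [[0.7, 0.6], [0.0, -0.1], [0.8, -0.8], [0.1, -0.7], [1.2, 1.6], [-0.2, 1.0], [-0.5, 0.3], [-0.6, -0.8], [-0.5, -0.7], [-1.0, -0.3]]
stick [ 0.5352 -0.1163  0.042 ] 0.2582 10.51
marker [ 0.5436 -0.2012  0.043 ] 0.1287 7.75
tube [ 0.5446 -0.2809  0.047 ] 0.1415 3.77
brush [ 0.5724 -0.3567  0.046 ] 0.2121 7.75
stick [ 0.5415 -0.1048  0.043 ] 0.0066
marker [ 0.546  -0.2007  0.043 ] 0.0112
tube [ 0.5557 -0.2804  0.048 ] 0.0227
brush [ 0.564  -0.3586  0.046 ] 0.0183
```

```bash
cat >> h.py <<'E'
def go(x,y,z,yaw):
    t,R,s=tool();d=R.T@(np.array([x,y,z])-t);cy=np.degrees(np.arctan2(R[1,0],R[0,0]))
    print("shift cm",(d*100).round(2),"rz",round(cy-yaw,2),"t",s["time_s"],"tilt",R[2].round(4))
E
python3 - <<'E'
from h import *
import pickle
W,im=pickle.load(open("w1.pkl","rb"))
print("junction",cast(W,[[455,167.6]],.05).round(4),"tip",cast(W,[[460.4,67.5]],[.046]).round(4))
P=camera_params("top");im=read_camera("top")
g=im.max(2);
for v in range(280,291): print(v,g[v,462:482].tolist())
for v in range(194,203): print(v,g[v,448:470].tolist())
go(.556,-.359,.15,7.6)
E
```

```text
junction [[ 0.5865 -0.3538  0.05  ]] tip [[ 0.6778 -0.3418  0.046 ]]
280 [172, 172, 172, 171, 172, 171, 144, 64, 27, 29, 28, 51, 85, 101, 102, 100, 100, 146, 171, 172]
281 [171, 172, 170, 172, 173, 174, 147, 78, 23, 30, 28, 44, 82, 102, 99, 101, 101, 145, 172, 171]
282 [172, 173, 174, 173, 172, 173, 155, 97, 22, 25, 25, 66, 96, 100, 100, 100, 100, 146, 170, 172]
283 [172, 171, 171, 171, 173, 173, 167, 127, 20, 24, 26, 60, 89, 101, 99, 101, 99, 145, 170, 170]
284 [172, 171, 172, 173, 173, 171, 172, 142, 63, 29, 25, 46, 83, 100, 100, 99, 102, 144, 171, 173]
285 [173, 173, 173, 174, 173, 172, 173, 166, 122, 22, 19, 93, 138, 133, 102, 99, 99, 145, 171, 171]
286 [175, 172, 175, 172, 173, 173, 173, 173, 144, 62, 23, 109, 158, 145, 99, 101, 101, 145, 172, 171]
287 [171, 171, 173, 172, 173, 173, 173, 172, 162, 150, 145, 154, 167, 163, 133, 99, 99, 146, 172, 172]
288 [174, 171, 172, 172, 174, 172, 171, 172, 172, 170, 171, 173, 173, 172, 163, 153, 154, 162, 172, 173]
289 [173, 172, 172, 173, 174, 173, 173, 171, 172, 172, 172, 172, 172, 172, 171, 171, 171, 171, 171, 171]
290 [175, 173, 172, 172
[... 461 characters left out ...]
 184, 171, 159, 167, 178, 185, 177, 177, 185, 186, 186, 187, 187, 186, 187, 187]
198 [184, 184, 184, 187, 186, 167, 141, 136, 121, 111, 161, 171, 153, 158, 178, 186, 185, 185, 186, 187, 187, 186]
199 [186, 185, 186, 186, 169, 112, 111, 135, 105, 72, 111, 118, 102, 115, 150, 180, 186, 187, 186, 186, 187, 187]
200 [185, 185, 176, 166, 135, 86, 109, 98, 69, 56, 47, 57, 55, 58, 100, 163, 186, 185, 186, 185, 186, 186]
201 [185, 185, 165, 123, 90, 75, 67, 54, 49, 40, 43, 47, 51, 46, 50, 116, 169, 171, 170, 184, 183, 185]
202 [185, 185, 158, 96, 55, 71, 105, 125, 99, 29, 41, 40, 42, 47, 46, 66, 126, 132, 132, 169, 185, 184]
shift cm [10.14 60.1  14.09] rz -8.39 t 2.75 tilt [ 2.e-04  5.e-04 -1.e+00]
```

Request:
arm_command([
  [5, [1, 6, 1.4], [0, 0, -2]],
  [5, [2, 12, 3], [0, 0, -4]],
  [5, [3, 18, 5], [0, 0, -6]],
  [5, [4, 24, 7], [0, 0, -8.4]],
  [5, [5, 30, 9], [0, 0, -8.4]],
  [5, [6, 36, 11], [0, 0, -8.4]],
  [5, [7, 42, 12], [0, 0, -8.4]],
  [5, [8, 48, 13], [0, 0, -8.4]],
  [5, [9, 54, 14], [0, 0, -8.4]],
  [5, [10.2, 60.2, 14], [0, 0, -8.4]],
  [5, [10.2, 60.2, 14], [0, 0, -8.4]],
  [5, [10.2, 60.2, 14], [0, 0, -8.4]],
])

```text
time_s: 4.25
tcp_pos: [0.5571, -0.3582, 0.1502]
tool_rot: [-0.0, 0.998, 0.067, -0.0]
wrist_force: [-0.1, -0.1, -0.3]
width: 0.532
grip_force: 0.0
```

Run:
```python
from h import *
go(.557,-.3595,.05,7.7)
```

```text
shift cm [-0.02  0.13 10.02] rz -0.01 t 4.25 tilt [-4.e-04 -9.e-04 -1.e+00]
```

Request:
arm_command([
  [5, [0, 0.1, 4], [0, 0, 0]],
  [5, [0, 0.1, 7.5], [0, 0, 0]],
  [5, [0, 0.1, 9.2], [0, 0, 0]],
  [5, [0, 0.1, 10], [0, 0, 0]],
  [5, [0, 0.1, 10], [0, 0, 0]],
  [1, [0, 0.1, 10], [0, 0, 0]],
  [1, [0, 0.1, 10], [0, 0, 0]],
  [1, [0, 0.1, 10], [0, 0, 0]],
  [1, [0, 0.1, 10], [0, 0, 0]],
  [1, [0, 0.1, 10], [0, 0, 0]],
])

```text
time_s: 5.5
tcp_pos: [0.5583, -0.3589, 0.0509]
tool_rot: [0.0, 0.998, 0.068, 0.0]
wrist_force: [-0.7, 0.6, 3.7]
width: 0.221
grip_force: 30.0
```

Run:
```python
from h import *
go(.4788,.3786,.051,-2.41)
```

```text
shift cm [ 2.130e+00 -7.415e+01 -4.000e-02] rz 10.21 t 5.5 tilt [ 5.e-04  4.e-04 -1.e+00]
```

Request:
arm_command([
  [1, [0, 0, -3], [0, 0, 0]],
  [1, [0, 0, -7], [0, 0, 0]],
  [1, [0, -3, -10], [0, 0, 0]],
  [1, [0.2, -8, -10], [0, 0, 1.5]],
  [1, [0.4, -14, -10], [0, 0, 3]],
  [1, [0.6, -20, -10], [0, 0, 4.5]],
  [1, [0.8, -26, -10], [0, 0, 6]],
  [1, [1, -32, -10], [0, 0, 7.5]],
  [1, [1.2, -38, -10], [0, 0, 9]],
  [1, [1.4, -44, -10], [0, 0, 10.2]],
  [1, [1.6, -50, -10], [0, 0, 10.2]],
  [1, [1.8, -56, -10], [0, 0, 10.2]],
])

```text
time_s: 7.0
tcp_pos: [0.4995, 0.2004, 0.1504]
tool_rot: [0.0, 1.0, -0.021, 0.0]
wrist_force: [-0.2, -0.3, -1.2]
width: 0.219
grip_force: 30.0
```

Run:
```python
from h import *
go(.4788,.3786,.151,-2.41)
```

```text
shift cm [ -2.82 -17.72  -0.06] rz 0.0 t 7.0 tilt [ 1.e-04  1.e-04 -1.e+00]
```

Request:
arm_command([
  [1, [-1, -6, 0], [0, 0, 0]],
  [1, [-2, -12, 0], [0, 0, 0]],
  [1, [-2.9, -17.9, 0], [0, 0, 0]],
  [1, [-2.9, -17.9, 0], [0, 0, 0]],
  [1, [-2.9, -17.9, 3], [0, 0, 0]],
  [1, [-2.9, -17.9, 6.5], [0, 0, 0]],
  [1, [-2.9, -17.9, 8], [0, 0, 0]],
  [1, [-2.9, -17.9, 8], [0, 0, 0]],
  [1, [-2.9, -17.9, 8], [0, 0, 0]],
])

```text
time_s: 8.12
tcp_pos: [0.4793, 0.3788, 0.0716]
tool_rot: [-0.001, 1.0, -0.021, 0.001]
wrist_force: [0.2, 0.2, -1.2]
width: 0.221
grip_force: 30.0
```

Run:
```python
from h import *
go(.4788,.3786,.051,-2.41)
```

```text
shift cm [-0.06  0.02  2.06] rz -0.01 t 8.125 tilt [ 0.0015 -0.0011 -1.    ]
```

Request:
arm_command([
  [1, [0, 0, 1.2], [0, 0, 0]],
  [1, [0, 0, 1.8], [0, 0, 0]],
  [1, [0, 0, 2], [0, 0, 0]],
  [1, [0, 0, 2], [0, 0, 0]],
  [4, [0, 0, 2], [0, 0, 0]],
  [4, [0, 0, 2], [0, 0, 0]],
  [4, [0, 0, 2], [0, 0, 0]],
  [4, [0, 0, 0], [0, 0, 0]],
  [4, [0, 0, -4], [0, 0, 0]],
  [4, [0, 0, -9], [0, 0, 0]],
  [6, [0, 4, -9], [0, 0, 0]],
  [6, [0, 10, -9], [0, 0, 0]],
])

```text
time_s: 9.62
tcp_pos: [0.4749, 0.2799, 0.1626]
tool_rot: [-0.002, 1.0, -0.019, 0.002]
wrist_force: [0.8, -0.8, 0.3]
width: 0.603
grip_force: 0.0
```

Run:
```python
from h import *
go(.549,-.2807,.16,3.8)
```

```text
shift cm [ 9.54 55.73  0.12] rz -5.99 t 9.625 tilt [ 0.0037 -0.0032 -1.    ]
```

Request:
arm_command([
  [6, [1, 6, 0], [0, 0, -1]],
  [6, [2, 12, 0], [0, 0, -2]],
  [6, [3, 18, 0], [0, 0, -3]],
  [6, [4, 24, 0], [0, 0, -4]],
  [6, [5, 30, 0], [0, 0, -6]],
  [6, [6, 36, 0], [0, 0, -6]],
  [6, [7, 42, 0], [0, 0, -6]],
  [6, [8.2, 48, 0], [0, 0, -6]],
  [6, [9.2, 54, 0], [0, 0, -6]],
  [6, [9.6, 55.9, 0], [0, 0, -6]],
  [6, [9.6, 55.9, 0], [0, 0, -6]],
  [6, [9.6, 55.9, 0], [0, 0, -6]],
])

```text
time_s: 11.12
tcp_pos: [0.5471, -0.2811, 0.1608]
tool_rot: [-0.001, 0.999, 0.033, 0.0]
wrist_force: [-1.1, 0.3, -0.5]
width: 0.639
grip_force: 0.0
```

Run:
```python
from h import *
go(.549,-.2807,.053,3.8)
```

```text
shift cm [ 0.19 -0.   10.78] rz -0.04 t 11.125 tilt [ 1.0e-04 -1.8e-03 -1.0e+00]
```

Request:
arm_command([
  [6, [0.2, 0, 4.5], [0, 0, 0]],
  [6, [0.2, 0, 8], [0, 0, 0]],
  [6, [0.2, 0, 10], [0, 0, 0]],
  [6, [0.2, 0, 10.7], [0, 0, 0]],
  [6, [0.2, 0, 10.7], [0, 0, 0]],
  [2, [0.2, 0, 10.7], [0, 0, 0]],
  [2, [0.2, 0, 10.7], [0, 0, 0]],
  [2, [0.2, 0, 10.7], [0, 0, 0]],
  [2, [0.2, 0, 10.7], [0, 0, 0]],
  [2, [0.2, 0, 10.7], [0, 0, 0]],
])

```text
time_s: 12.38
tcp_pos: [0.5489, -0.2837, 0.0538]
tool_rot: [-0.0, 1.0, 0.031, 0.0]
wrist_force: [-0.4, 1.9, 3.3]
width: 0.288
grip_force: 29.9
```

Run:
```python
from h import *
t,R,s=tool();o=.5446-t[0];print("offset",o)
go(.4845-o,.2983,t[2],-2.41)
```

```text
offset -0.0042729480104579665
shift cm [-2.340e+00 -5.846e+01  1.000e-02] rz 6.01 t 12.375 tilt [ 3.e-04 -1.e-04 -1.e+00]
```

Request:
arm_command([
  [2, [0, 0, -3], [0, 0, 0]],
  [2, [0, 0, -7], [0, 0, 0]],
  [2, [0, -3, -10], [0, 0, 0]],
  [2, [-0.2, -8, -10], [0, 0, 1]],
  [2, [-0.5, -14, -10], [0, 0, 2]],
  [2, [-0.7, -20, -10], [0, 0, 3]],
  [2, [-1, -26, -10], [0, 0, 4]],
  [2, [-1.2, -32, -10], [0, 0, 5]],
  [2, [-1.5, -38, -10], [0, 0, 6]],
  [2, [-1.8, -44, -10], [0, 0, 6]],
  [2, [-2.1, -50, -10], [0, 0, 6]],
  [2, [-2.3, -56, -10], [0, 0, 6]],
])

```text
time_s: 13.88
tcp_pos: [0.4902, 0.2754, 0.1534]
tool_rot: [0.0, 1.0, -0.021, 0.0]
wrist_force: [1.3, -0.9, -0.9]
width: 0.284
grip_force: 29.9
```

Request:
arm_command([
  [2, [0, -2.5, 0], [0, 0, 0]],
  [2, [0, -2.5, 0], [0, 0, 0]],
  [2, [0, -2.5, 3], [0, 0, 0]],
  [2, [0, -2.5, 6.5], [0, 0, 0]],
  [2, [0, -2.5, 8], [0, 0, 0]],
  [2, [0, -2.5, 8], [0, 0, 0]],
  [2, [0, -2.5, 8], [0, 0, 0]],
])

```text
time_s: 14.75
tcp_pos: [0.4928, 0.2983, 0.0746]
tool_rot: [-0.0, 1.0, -0.021, 0.001]
wrist_force: [0.1, 0.0, -0.4]
width: 0.286
grip_force: 29.9
```

Run:
```python
from h import *
go(.4888,.2983,.0538,-2.41)
cv2.imwrite("pics/t1.png",cv2.resize(read_camera("top")[220:320,100:320],None,fx=3.5,fy=3.5,interpolation=cv2.INTER_CUBIC))
```

```text
shift cm [-0.4   0.02  2.08] rz -0.05 t 14.75 tilt [ 1.7e-03 -7.0e-04 -1.0e+00]
```

Request:
arm_command([
  [2, [-0.4, 0, 1.2], [0, 0, 0]],
  [2, [-0.4, 0, 1.8], [0, 0, 0]],
  [2, [-0.4, 0, 2], [0, 0, 0]],
  [2, [-0.4, 0, 2], [0, 0, 0]],
  [5, [-0.4, 0, 2], [0, 0, 0]],
  [5, [-0.4, 0, 2], [0, 0, 0]],
  [5, [-0.4, 0, 2], [0, 0, 0]],
  [5, [-0.4, 0, 0], [0, 0, 0]],
  [5, [-0.4, 0, -4], [0, 0, 0]],
  [5, [-0.4, 0, -9], [0, 0, 0]],
  [4, [-0.4, 4, -9], [0, 0, 0]],
  [4, [-0.4, 10, -9], [0, 0, 0]],
])

```text
time_s: 16.3
tcp_pos: [0.4841, 0.1999, 0.1642]
tool_rot: [-0.001, 1.0, -0.019, 0.001]
wrist_force: [0.8, -0.5, 0.7]
width: 0.429
grip_force: 0.0
```

Run:
```python
from h import *
go(.5436,-.2012,.15,7.75)
```

```text
shift cm [ 7.46 39.86  1.37] rz -9.92 t 16.3 tilt [ 0.0026 -0.0019 -1.    ]
```

Request:
arm_command([
  [4, [1.1, 6, 0.5], [0, 0, -2]],
  [4, [2.2, 12, 1], [0, 0, -4]],
  [4, [3.4, 18, 1.4], [0, 0, -6]],
  [4, [4.5, 24, 1.4], [0, 0, -8]],
  [4, [5.6, 30, 1.4], [0, 0, -10]],
  [4, [6.8, 36, 1.4], [0, 0, -10]],
  [4, [7.6, 40, 1.4], [0, 0, -10]],
  [4, [7.6, 40, 1.4], [0, 0, -10]],
  [4, [7.6, 40, 1.4], [0, 0, -10]],
])

```text
time_s: 17.42
tcp_pos: [0.5425, -0.2027, 0.1492]
tool_rot: [-0.001, 0.998, 0.067, -0.0]
wrist_force: [0.2, 1.3, 0.9]
width: 0.429
grip_force: 0.0
```

Run:
```python
from h import *
go(.5436,-.2015,.047,7.75)
```

```text
shift cm [ 0.13 -0.09 10.22] rz -0.11 t 17.425 tilt [-4.0e-04 -1.3e-03 -1.0e+00]
```

Request:
arm_command([
  [4, [0.1, -0.1, 4.5], [0, 0, 0]],
  [4, [0.1, -0.1, 8], [0, 0, 0]],
  [4, [0.1, -0.1, 9.6], [0, 0, 0]],
  [4, [0.1, -0.1, 10.2], [0, 0, 0]],
  [4, [0.1, -0.1, 10.2], [0, 0, 0]],
  [0.5, [0.1, -0.1, 10.2], [0, 0, 0]],
  [0.5, [0.1, -0.1, 10.2], [0, 0, 0]],
  [0.5, [0.1, -0.1, 10.2], [0, 0, 0]],
  [0.5, [0.1, -0.1, 10.2], [0, 0, 0]],
  [0.5, [0.1, -0.1, 10.2], [0, 0, 0]],
])

```text
time_s: 18.68
tcp_pos: [0.5438, -0.2028, 0.048]
tool_rot: [0.0, 0.998, 0.066, 0.0]
wrist_force: [-0.9, 0.9, 4.6]
width: 0.129
grip_force: 30.0
```

Run:
```python
from h import *
t,R,s=tool();o=.5436-t[0];print("offset",o)
go(.4811-o,.2183,t[2],-2.41)
```

```text
offset -0.00022138081355738137
shift cm [-6.300e-01 -4.257e+01 -1.000e-02] rz 10.01 t 18.675 tilt [ 6.e-04  2.e-04 -1.e+00]
```

Width is 12.1 mm, so the marker is held.

Request:
arm_command([
  [0.5, [0, 0, -3], [0, 0, 0]],
  [0.5, [0, 0, -7], [0, 0, 0]],
  [0.5, [0, -3, -10], [0, 0, 1]],
  [0.5, [-0.1, -8, -10], [0, 0, 3]],
  [0.5, [-0.2, -14, -10], [0, 0, 5]],
  [0.5, [-0.3, -20, -10], [0, 0, 7]],
  [0.5, [-0.4, -26, -10], [0, 0, 8.5]],
  [0.5, [-0.5, -32, -10], [0, 0, 10]],
  [0.5, [-0.6, -38, -10], [0, 0, 10]],
  [0.5, [-0.6, -42.7, -10], [0, 0, 10]],
  [0.5, [-0.6, -42.7, -6], [0, 0, 10]],
  [0.5, [-0.6, -42.7, -2], [0, 0, 10]],
])

```text
time_s: 20.18
tcp_pos: [0.4811, 0.2211, 0.0667]
tool_rot: [-0.0, 1.0, -0.02, 0.001]
wrist_force: [0.9, -0.6, 0.4]
width: 0.128
grip_force: 30.0
```

Request:
arm_command([
  [0.5, [0, 0, 0], [0, 0, 0]],
  [0.5, [0, 0, 0], [0, 0, 0]],
])

```text
time_s: 20.42
tcp_pos: [0.4818, 0.2196, 0.0683]
tool_rot: [-0.0, 1.0, -0.021, 0.0]
wrist_force: [0.0, -1.4, -0.4]
width: 0.132
grip_force: 30.0
```

Run:
```python
from h import *
go(.4813,.2183,.048,-2.41)
```

```text
shift cm [-0.04  0.14  2.03] rz -0.02 t 20.425 tilt [ 1.e-03 -3.e-04 -1.e+00]
```

Request:
arm_command([
  [0.5, [0, 0.1, 1.2], [0, 0, 0]],
  [0.5, [0, 0.1, 1.8], [0, 0, 0]],
  [0.5, [0, 0.1, 2], [0, 0, 0]],
  [0.5, [0, 0.1, 2], [0, 0, 0]],
  [3, [0, 0.1, 2], [0, 0, 0]],
  [3, [0, 0.1, 2], [0, 0, 0]],
  [3, [0, 0.1, 2], [0, 0, 0]],
  [3, [0, 0.1, 0], [0, 0, 0]],
  [3, [0, 0.1, -4], [0, 0, 0]],
  [3, [0, 0.1, -9], [0, 0, 0]],
  [3, [0, 4, -9], [0, 0, 0]],
  [3, [0, 10, -9], [0, 0, 0]],
])

```text
time_s: 21.92
tcp_pos: [0.4777, 0.1208, 0.1582]
tool_rot: [-0.001, 1.0, -0.019, 0.001]
wrist_force: [0.1, -0.3, 0.3]
width: 0.319
grip_force: 0.0
```

Run:
```python
from h import *
go(.5352,-.1163,.15,10.5)
```

```text
shift cm [ 6.63 23.48  0.8 ] rz -12.63 t 21.925 tilt [ 0.0027 -0.0016 -1.    ]
```

Request:
arm_command([
  [3, [1.7, 6, 0.4], [0, 0, -3]],
  [3, [3.4, 12, 0.8], [0, 0, -6]],
  [3, [5.1, 18, 0.8], [0, 0, -9]],
  [3, [6.7, 23.5, 0.8], [0, 0, -12.6]],
  [3, [6.7, 23.5, 0.8], [0, 0, -12.6]],
  [3, [6.7, 23.5, 0.8], [0, 0, -12.6]],
  [3, [6.7, 23.5, 0.8], [0, 0, -12.6]],
])

```text
time_s: 22.8
tcp_pos: [0.5338, -0.1155, 0.1494]
tool_rot: [-0.001, 0.996, 0.09, -0.0]
wrist_force: [-0.0, 0.1, -0.9]
width: 0.319
grip_force: 0.0
```

Run:
```python
from h import *
go(.5352,-.1152,.046,10.4)
```

```text
shift cm [1.400e-01 1.000e-02 1.034e+01] rz -0.03 t 22.8 tilt [-3.0e-04 -1.2e-03 -1.0e+00]
```

Request:
arm_command([
  [3, [0.1, 0, 4.5], [0, 0, 0]],
  [3, [0.1, 0, 8], [0, 0, 0]],
  [3, [0.1, 0, 9.7], [0, 0, 0]],
  [3, [0.1, 0, 10.3], [0, 0, 0]],
  [3, [0.1, 0, 10.3], [0, 0, 0]],
  [0.2, [0.1, 0, 10.3], [0, 0, 0]],
  [0.2, [0.1, 0, 10.3], [0, 0, 0]],
  [0.2, [0.1, 0, 10.3], [0, 0, 0]],
  [0.2, [0.1, 0, 10.3], [0, 0, 0]],
  [0.2, [0.1, 0, 10.3], [0, 0, 0]],
])

```text
time_s: 24.05
tcp_pos: [0.5355, -0.1177, 0.0472]
tool_rot: [0.0, 0.996, 0.089, 0.001]
wrist_force: [-0.4, 0.3, 6.2]
width: 0.093
grip_force: 30.0
```

Run:
```python
from h import *
t,R,s=tool();o=.5352-t[0];print("offset",o)
go(.4778-o,.1384,t[2],-2.41)
```

```text
offset -0.0003049503969300149
shift cm [-1.120e+00 -2.622e+01 -1.000e-02] rz 12.6 t 24.05 tilt [ 1.1e-03  3.0e-04 -1.0e+00]
```

Request:
arm_command([
  [0.2, [0, 0, -3], [0, 0, 0]],
  [0.2, [0, 0, -7], [0, 0, 0]],
  [0.2, [0, -3, -10], [0, 0, 2]],
  [0.2, [-0.3, -8, -10], [0, 0, 5]],
  [0.2, [-0.6, -14, -10], [0, 0, 8]],
  [0.2, [-0.9, -20, -10], [0, 0, 12.6]],
  [0.2, [-1.1, -26.4, -10], [0, 0, 12.6]],
  [0.2, [-1.1, -26.4, -10], [0, 0, 12.6]],
  [0.2, [-1.1, -26.4, -6], [0, 0, 12.6]],
  [0.2, [-1.1, -26.4, -2], [0, 0, 12.6]],
  [0.2, [-1.1, -26.4, -2], [0, 0, 12.6]],
  [0.2, [-1.1, -26.4, -2], [0, 0, 12.6]],
])

```text
time_s: 25.55
tcp_pos: [0.4782, 0.1396, 0.0673]
tool_rot: [0.0, 1.0, -0.022, 0.001]
wrist_force: [0.4, 0.3, 0.4]
width: 0.093
grip_force: 30.0
```

Run:
```python
from h import *
go(.4781,.1384,.047,-2.41)
```

```text
shift cm [-0.01  0.12  2.03] rz -0.06 t 25.55 tilt [ 0.001  0.    -1.   ]
```

Request:
arm_command([
  [0.2, [0, 0.1, 1.2], [0, 0, 0]],
  [0.2, [0, 0.1, 1.8], [0, 0, 0]],
  [0.2, [0, 0.1, 2], [0, 0, 0]],
  [0.2, [0, 0.1, 2], [0, 0, 0]],
  [3, [0, 0.1, 2], [0, 0, 0]],
  [3, [0, 0.1, 2], [0, 0, 0]],
  [3, [0, 0.1, 2], [0, 0, 0]],
  [3, [0, 0.1, 0], [0, 0, 0]],
  [3, [0, 0.1, -4], [0, 0, 0]],
  [3, [0, -2, -10], [0, 0, 0]],
  [9, [-0.6, -6, -15], [0, 0, 0]],
  [9, [-1, -10, -20], [0, 0, 0]],
])

```text
time_s: 27.05
tcp_pos: [0.4714, 0.2386, 0.2649]
tool_rot: [-0.0, 1.0, -0.021, 0.0]
wrist_force: [1.0, 1.0, -1.0]
width: 0.493
grip_force: 0.0
```

Request:
arm_command([
  [9.4, [0, -1.5, -6], [0, 0, 0]],
  [9.4, [-2, -1.5, -8], [0, 0, 0]],
  [9.4, [-2, -1.5, -8], [0, 0, 0]],
  [9.4, [-2, -1.5, -8], [0, 0, 0]],
])

```text
time_s: 27.55
tcp_pos: [0.4523, 0.2529, 0.3418]
tool_rot: [0.001, 1.0, -0.021, -0.001]
wrist_force: [-0.6, 0.4, -0.3]
width: 0.925
grip_force: 0.0
```

Run:
```python
from h import *
import pickle
t,R,s=tool();print(t,s["time_s"])
W=camera_params("wrist");im=read_camera("wrist");pickle.dump((W,im),open("w3.pkl","wb"))
cv2.imwrite("pics/w3.png",cv2.resize(im[30:330,130:530],None,fx=1.98,fy=1.98,interpolation=cv2.INTER_CUBIC))
```

```text
[0.45232967 0.25294508 0.34180823] 27.55
```

View pics/w3.png

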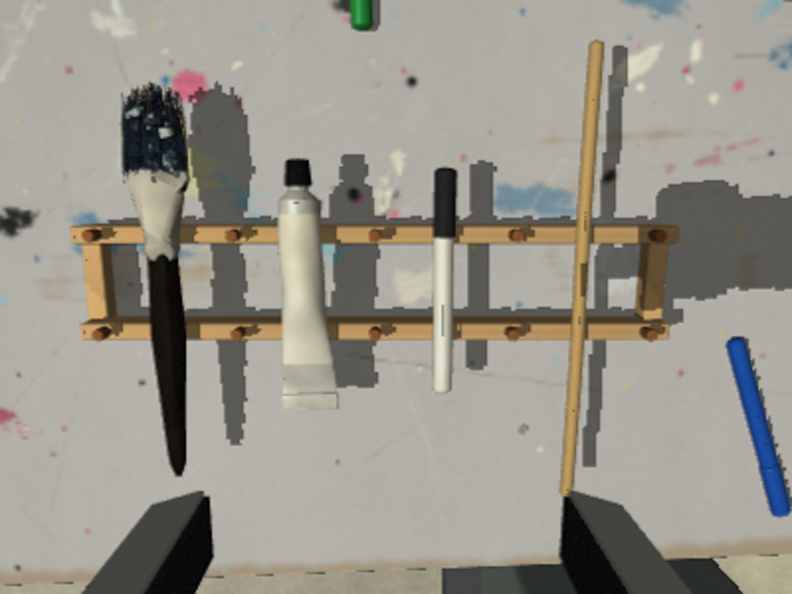

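All four lie on the rest in reverse order. Crop ends are brush (155,85)-(178,474), tube (298,159)-(309,408), marker (445,168)-(442,393) and stick (597,41)-(567,494). Now I check them numerically in the rest's frame.

Run:
```python
from h import *
import pickle
W,im=pickle.load(open("w3.pkl","rb"))
f=lambda a:np.array(a)/1.98+[130,30]
D=cast(W,f([(92,236),(233,236),(375,236),(516,236),(658,236),(101,333),(237,333),(375,333),(513,333),(650,333)]),.047)[:,:2]
M=np.array([(x,y) for x in(.028,-.028) for y in(.16,.08,0,-.08,-.16)])
o=D.mean(0);th=np.mean([np.arctan2(*(D[i]-D[i+4])[[0,1]]*[-1,1]) for i in(0,5)])
print("rest",o.round(4),np.degrees(th).round(2),"span",np.linalg.norm(D[0]-D[4]).round(4),np.linalg.norm(D[2]-D[7]).round(4))
A=np.array([[np.cos(th),np.sin(th)],[-np.sin(th),np.cos(th)]])
for n,e,z in[("brush",[(155,85),(178,475)],.046),("tube",[(298,159),(309,408)],.047),("marker",[(445,168),(442,393)],.043),("stick",[(597,41),(567,494)],.042)]:
    X=(cast(W,f(e),z)[:,:2]-o)@A.T;d=X[0]-X[1];print(n,"mid mm",(X.mean(0)*1e3).round(1),"len",(np.linalg.norm(d)*1e3).round(1),"yaw",np.degrees(np.arctan2(d[1],d[0])).round(2))
cv2.imwrite("pics/s1.png",cv2.resize(read_camera("side")[200:270,340:510],None,fx=4.6,fy=4.6,interpolation=cv2.INTER_CUBIC))
```

```text
rest [0.4827 0.2573] -2.49 span 0.3178 0.0549
brush mid mm [ -4.5 119.2] len 221.5 yaw -0.91
tube mid mm [-2.  40.8] len 141.1 yaw 0.94
marker mid mm [ -0.2 -39.3] len 128.4 yaw 0.39
stick mid mm [  -0.3 -118.8] len 257.9 yaw 0.05
```

View pics/s1.png

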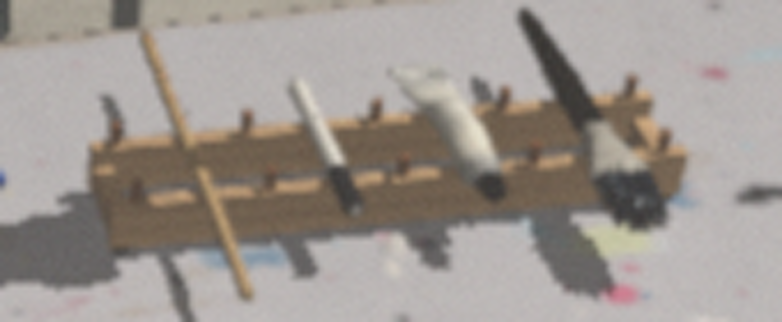

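The side view shows all four resting flat across both bars. Every offset is within about 5 mm and 1°, so I hand in.

```bash
python3 -c "
from plant import *
print(hand_in())"
```

```text
the job is handed in; nothing more can be done
None
```

The job is handed in: brush, tube, marker and stick (left to right) lie flat on the wooden rest in reverse order, each within about 5 mm and 1° of its place by the last camera check (the brush is the furthest off lengthwise), with the gripper clear.

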